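# Free the seized bolt on the long instrument case

## Task

The slide bolt on the lid of the long steel case (not the square one) is seized with rust: work it free with short strokes back and forth until it runs, then draw it fully open to its stop, clear of its keeper, and let go. Leave the bolt of the square case as it is.

Things in the scene. Friction and masses are not known exactly. Their poses are not given: they have to be found in the camera images.
- long_bolt (a joint): Travel (m) of the long case's rusty bolt: 0 home in its keeper, 0.056 open at its stop; starts near 0.012. Moving takes 5 to 12 N. Pulled straight out it jams hard short of 0.026. Each stroke out until it jams (over 20 N) and then back to 0.003 or less loosens it a bit; after two to four such strokes it jams no more and runs to 0.056.
- long_knob (a point): The long case's bolt handle: upright, round, rusty, 16 mm in diameter, top 114 mm above the table. The point is on its axis 16 mm below its top (98 mm above the table): grip it here; it slides with the bolt. Its y axis is the sliding direction: +y opens, -y shoots it home (towards the keeper, the lone bracket beyond the gap between the lid's two leaves).
- long_case: Fixed steel case, 120 mm (x) by 250 mm (y), lid 56 mm above the table; origin: centre of its underside. The bolt, a 12 mm rod 150 mm long, lies on the lid along y, over x = 0. Keeper and two guides over it rise to 18 mm above the lid, at y = -67, -36 and +63 mm: keep fingertips 20 mm above the lid. A loose 12 mm high white cap lies near x = -37, y = +92 mm.
- square_knob (a point): The like handle, same size and height, point and axes, of the bolt on the square case (fixed, 160 x 160 mm, lid also 56 mm above the table, loose forceps on it). It must stay where it is.

How it is judged:
By the outcome, as a careful person would: the job done as asked, in the order asked, and still so for the second after the job is handed in, with the robot touching nothing.
It also fails if it takes over 45 s, if anything falls off the work surface, if the arm or the gripper's body presses on something with over 40 N, if the wrist force passes 120 N, or if a joint passes its speed limit or range.

## Robot

A 7-joint arm with a two-finger parallel gripper is mounted at the origin on the work surface. World frame = base frame: x ahead of the robot, y to its left, z up, the work surface at z = 0. Lengths are in m, angles in rad, forces in N, time in s.
With the tool pointing down it reaches from about 0.4 to 0.75 m from the base axis. Payload 19.5 kg.
Tool frame: the origin (TCP) lies midway between the tips of the shut fingers; the grasp point (between the pads) lies 19 mm behind it; z points along the fingers, x is the direction in which the jaws open and shut, and the axes are right-handed (so a half turn about z gives the same grasp; the last joint's range is limited). The gripper opens to 85 mm and grips with 20 to 120 N. Pads are 22 mm wide; open, the fingers measure 114 mm over their backs; the gripper's body (76 mm by 85 mm) begins 54 mm behind the grasp point. The pads swing forward as they close: fully open they stand 13 mm farther back than shut.
Start: joints at [-1.271, 0.707, -0.028, 1.485, 0.022, 0.951, -0.075], TCP at [0.193, 0.542, 0.231] pointing down, gripper open.
Joint ranges: [-2.71, 2.71], [-0.32, 2.16], [-1.57, 1.52], [0, 2.45], [-1.46, 4.6], [0, 2.02], [-2.83, 2.83]. Speed limits (rad/s): [1.89, 1.89, 2.57, 2.57, 3.01, 3.01, 3.01].

## Interface

Orientations are given as a unit quaternion [w, x, y, z].
In Python, from rig import manip gives the robot as it stands. Calls block until the motion is done:
- manip.move_to(position, orientation): joint-space move of the TCP to a pose.
- manip.move_straight(position, frame=None, rate=0.15): straight line of the TCP; frame=None keeps the orientation; rate is the mean speed in m/s.
- manip.set_joints(angles): joint-space move.
- manip.move_gripper(opening, f_grip=None): finger opening in m; f_grip is the grip in N (None keeps the last); returns when the fingers have stopped.
- manip.dwell(seconds).
- manip.inverse_kinematics(position, orientation): joint angles nearest the present ones, or None.
- manip.get_obs(): the state.
- manip.read_camera(name): name is "side" or "top"; returns the picture (480x640x3 uint8, red, green, blue); there is no depth.
- manip.camera_info(name): a dict with "vfov" (degrees; the focal length in pixels is half the picture's height over the tangent of half this angle, whatever the lens; pixels are square), "cx", "cy" (the principal point, pixels), "pose" (4x4, takes a point from camera to world coordinates). Camera axes: x right, y up, looking along -z (the intrinsics and any distortion apply to the point x, -y, -z); pixel columns grow to the right and rows downward; lengths in m; the calibration is good to about 2 mm. A picture is of the moment at which its call begins. camera_info takes no time and is no camera call.
A pose or a line that the arm cannot do raises manip.MotionError and nothing moves.
- manip.finish_job(): hands the job in, once; it reports no verdict.
The state is a dict: "time_s": time; "q": joint angles; "joint_velocities": joint speeds; "effort": joint torques, N m; "position": TCP position; "orientation": TCP orientation; "ft_force": force on the tool from outside, world axes, zero at the start; "wrist_torque": the same for the moment, N m; "gripper_width": finger opening in m.
Only numpy, scipy, OpenCV 4.12 (cv2) and the standard library are available. Lean on these libraries where they do the work, as an engineer would, in place of code of your own. Each camera call takes 0.05 s, during which the arm holds its last target.

## Working session

There is one attempt and no reset: what is moved stays moved. The work goes in short steps, each a Python script; the robot and the scene stay as the last script left them, time stands still between calls to the robot, and variables do not carry over. Pictures are saved under pics/ and viewed, and the job is handed in when it is done.

```bash
ls; mkdir -p pics; python3 - <<'E'
from rig import manip
import cv2
for n in("side","top"):
    i=manip.camera_info(n);print(n,i)
    cv2.imwrite(f"pics/{n}0.png",manip.read_camera(n)[:,:,::-1])
print(manip.get_obs())
E
```

```text
pics
side {'vfov': 48.17007825051424, 'cx': 319.651017975898, 'cy': 246.36547713795616, 'pose': array([[ 0.95088298,  0.19340823, -0.24169158,  0.36307478],
       [-0.3092925 ,  0.62549616, -0.71630489, -0.5177663 ],
       [ 0.0126379 ,  0.75587552,  0.65459337,  0.56257289],
       [ 0.        ,  0.        ,  0.        ,  1.        ]])}
top {'vfov': 45.80228842408321, 'cx': 320.53740112276193, 'cy': 242.62532172506755, 'pose': array([[-0.00614853,  0.98795906, -0.15459329,  0.41774684],
       [-0.99997901, -0.00639063, -0.00106914, -0.02487458],
       [-0.00204421,  0.15458347,  0.98797762,  0.9033641 ],
       [ 0.        ,  0.        ,  0.        ,  1.        ]])}
{'time_s': 0.1, 'q': array([-1.2706844 ,  0.70703871, -0.02763745,  1.48494134,  0.02202654,
        0.95086201, -0.07551702]), 'joint_velocities': array([-6.91628772e-04, -1.84050320e-03,  4.04422759e-04,  4.63945987e-04,
        2.92692988e-04,  7.01231044e-05,  8.06406136e-04]), 'effort': array([ 2.25034193e-03, -8.84264660e+01,  1.23620264e+00, -2.36452836e+01,
        1.69886701e-02,  4.95491448e-03,  2.12782248e-05]), 'position': array([0.19265835, 0.54152878, 0.23087777]), 'orientation': array([ 2.86896871e-04,  8.17062469e-01,  5.76548955e-01, -3.76187585e-04]), 'ft_force': array([-0.29824885, -0.01147572, -0.4320788 ]), 'wrist_torque': array([-0.01087466,  0.01026466, -0.00456777]), 'gripper_width': 0.08541137014791973}
```

View pics/side0.png

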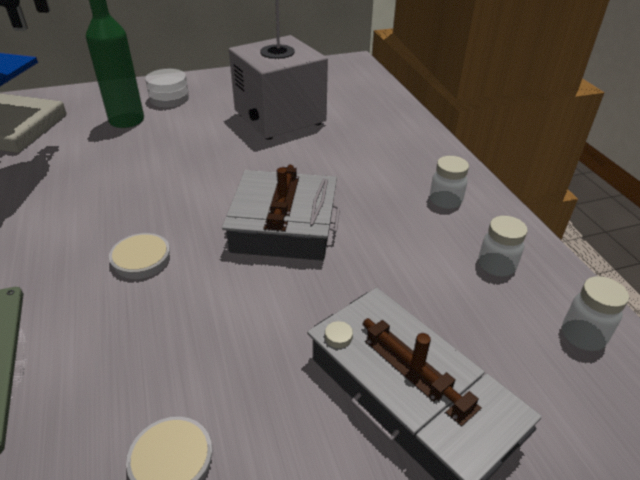

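View pics/top0.png

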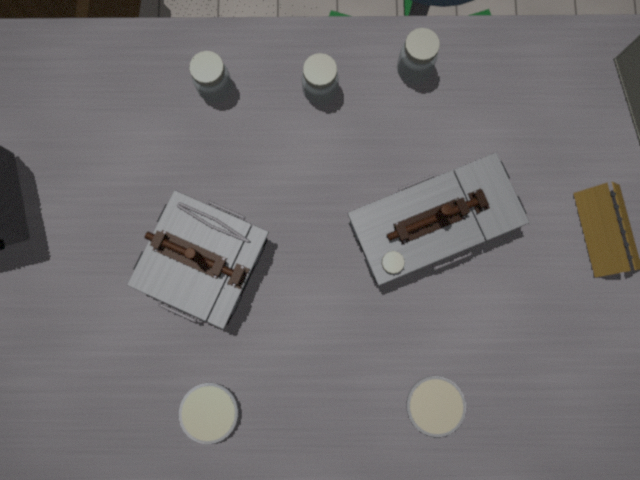

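The side view shows the long case at lower right, with its knob top at about (422,339) and the keeper at (463,403). In the top view the knob is near (448,211), the keeper at (478,200) and the cap at (393,263). I'll zoom in and measure.

```bash
cat > h.py <<'E'
import numpy as np, cv2
from rig import manip
def K(n):
    i=manip.camera_info(n); f=240/np.tan(np.radians(i['vfov']/2)); return f,i['cx'],i['cy'],np.array(i['pose'])
def ray(n,u,v):
    f,cx,cy,P=K(n); d=P[:3,:3]@np.array([(u-cx)/f,-(v-cy)/f,-1]); return P[:3,3],d/np.linalg.norm(d)
def onz(n,u,v,z):
    o,d=ray(n,u,v); return o+d*(z-o[2])/d[2]
def proj(n,p):
    f,cx,cy,P=K(n); c=P[:3,:3].T@(np.asarray(p)-P[:3,3]); return np.array([cx+f*c[0]/-c[2],cy-f*c[1]/-c[2]])
def tri(a,b):
    (o1,d1),(o2,d2)=a,b
    s=np.linalg.lstsq(np.c_[d1,-d2],o2-o1,rcond=None)[0]
    p,q=o1+d1*s[0],o2+d2*s[1]; return (p+q)/2,np.linalg.norm(p-q)
E
python3 - <<'E'
import cv2,numpy as np
from h import *
t=cv2.imread("pics/top0.png");s=cv2.imread("pics/side0.png")
cv2.imwrite("pics/tz.png",cv2.resize(t[145:295,340:540],None,fx=4,fy=4,interpolation=cv2.INTER_CUBIC))
cv2.imwrite("pics/sz.png",cv2.resize(s[280:480,300:550],None,fx=3,fy=3,interpolation=cv2.INTER_CUBIC))
# lid by brightness, low saturation
hsv=cv2.cvtColor(t,cv2.COLOR_BGR2HSV)
print(hsv[240,360],hsv[180,470],hsv[300,300],hsv[130,440])
rust=cv2.inRange(hsv,(0,90,20),(14,255,200)); rust[:,:340]=0; rust[:,540:]=0; rust[:140]=0;rust[300:]=0
pts=cv2.findNonZero(rust); print(len(pts),cv2.minAreaRect(pts))
E
```

```text
[105   4 141] [110   6 137] [165   4 125] [150   8 122]
1059 ((436.64508056640625, 217.9883575439453), (19.718088150024414, 103.62925720214844), 66.97450256347656)
```

View pics/tz.png

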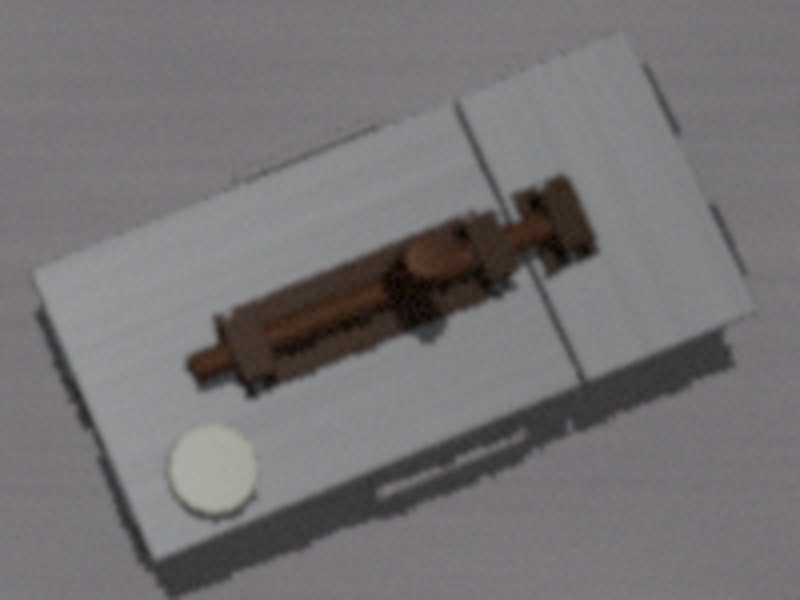

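View pics/sz.png

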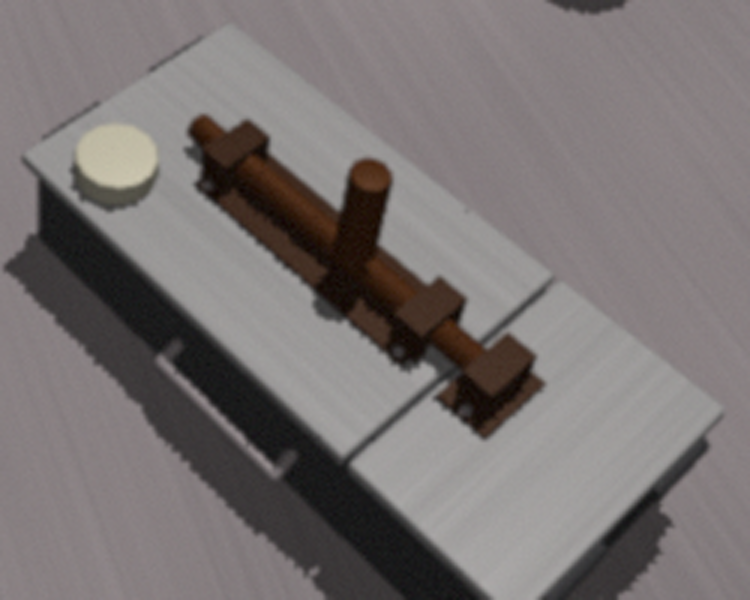

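```bash
python3 - <<'E'
from h import *
T=lambda U,V:((U+.5)/4-.5+340,(V+.5)/4-.5+145)
S=lambda U,V:((U+.5)/3-.5+300,(V+.5)/3-.5+280)
c=np.array([onz("top",*T(*p),.056) for p in[(35,272),(628,35),(752,312),(155,560)]]);print(c)
for i in range(4):print(np.linalg.norm(c[i]-c[(i+1)%4]))
ctr=c.mean(0)
# +y case: from keeper end (1,2) to the cap end (0,3)
y=(c[0]+c[3]-c[1]-c[2])[:2];y/=np.linalg.norm(y);x=np.array([y[1],-y[0]])
print("ctr",ctr,"y",y,"ang",np.degrees(np.arctan2(y[1],y[0])))
cap=onz("top",*T(213,468),.068)[:2]-ctr[:2];print("cap",cap@x,cap@y)
cs=onz("side",*S(117,155),.068)[:2]-ctr[:2];print("cap side",cs@x,cs@y)
sc=[onz("side",*S(*p),.056) for p in[(232,25),(25,158),(722,410)]];print("side corners",sc)
kt=onz("top",*T(440,254),.114);ks=onz("side",*S(371,176),.114)
for k in(kt,ks):
  d=k[:2]-ctr[:2];print("knob",k,d@x,d@y)
print(tri(ray("top",*T(440,254)),ray("side",*S(371,176))))
for nm,p in(("end",(198,366)),("keeper",(570,215))):
  d=onz("top",*T(*p),.068)[:2]-ctr[:2];print(nm,d@x,d@y)
E
```

```text
[[ 0.596281   -0.06661185  0.056     ]
 [ 0.68829431 -0.29716224  0.056     ]
 [ 0.5790121  -0.33826403  0.056     ]
 [ 0.48635141 -0.10986425  0.056     ]]
0.24823362081175965
0.1167559816830769
0.24648014623952688
0.11813248805796396
ctr [ 0.58748471 -0.20297559  0.056     ] y [-0.37329614  0.92771223] ang 111.91904311008246
cap -0.03633309262638399 0.09235126654110587
cap side -0.03588262208919239 0.09289079932602863
side corners [array([ 0.59667244, -0.06605575,  0.056     ]), array([ 0.48718128, -0.111107  ,  0.056     ]), array([ 0.68873176, -0.29479408,  0.056     ])]
knob [ 0.58963263 -0.20751458  0.114     ] 0.0002982737560486704 -0.005012687723908783
knob [ 0.58814988 -0.20244931  0.114     ] 0.000813551916333573 0.00023992794853107193
(array([ 0.5872272 , -0.20593399,  0.11877173]), np.float64(0.002787848554435201))
end 0.0009170992540234631 0.08232048833862386
keeper 0.0007426890293107721 -0.07005482091341464
```

```bash
python3 - <<'E'
from h import *
for p in[(28,240),(15,150),(0,200)]:print(onz("top",*p,.11))
for p in[(240,120),(278,50),(232,50),(325,60)]:print('side',onz("side",*p,.0 if p[1]>100 else .12))
from scipy.spatial.transform import Rotation as R
y=np.array([-.3733,.9277,0])
for nm,xx in(("jaw +y",y),("jaw -y",-y),("jaw x",np.array([y[1],-y[0],0])),("jaw -x",-np.array([y[1],-y[0],0]))):
  z=np.array([0,0,-1.]);M=np.c_[xx,np.cross(z,xx),z]
  q=R.from_matrix(M).as_quat(scalar_first=True)
  for h in(.2,.079):
    print(nm,np.round(q,4),h,[None if (r:=manip.inverse_kinematics(np.r_[[.5885,-.205]+s*y[:2],h],q)) is None else np.round(r,2) for s in(-.015,.045)])
for a in(70,20,-20):
  p=.43*np.array([np.cos(np.radians(a)),np.sin(np.radians(a))]); print(a,manip.inverse_kinematics(np.r_[p,.25],manip.get_obs()['orientation']))
E
```

```text
[0.54833002 0.39017976 0.11      ]
[0.68089341 0.41881077 0.11      ]
[0.60663479 0.43458182 0.11      ]
side [0.53487535 0.55127735 0.        ]
side [0.64168017 0.61348605 0.12      ]
side [0.54605434 0.64111041 0.12      ]
side [0.72235255 0.53234857 0.12      ]
jaw +y [0.     0.5598 0.8286 0.    ] 0.2 [array([ 0.49,  0.86, -0.44,  1.29,  0.37,  1.08,  1.97]), array([ 0.43,  0.8 , -0.43,  1.45,  0.37,  0.98,  1.86])]
jaw +y [0.     0.5598 0.8286 0.    ] 0.079 [array([ 0.54,  1.03, -0.55,  1.39,  0.61,  0.89,  1.78]), array([ 0.48,  0.98, -0.53,  1.55,  0.64,  0.79,  1.63])]
jaw -y [ 0.      0.8286 -0.5598  0.    ] 0.2 [array([ 0.09,  0.89,  0.51,  1.3 , -0.45,  1.07, -0.53]), array([-0.02,  0.83,  0.52,  1.46, -0.46,  0.97, -0.56])]
jaw -y [ 0.      0.8286 -0.5598  0.    ] 0.079 [array([ 0.15,  1.02,  0.34,  1.41, -0.41,  0.79, -0.55]), array([ 0.06,  0.97,  0.34,  1.57, -0.45,  0.68, -0.57])]
jaw x [0.     0.9818 0.1901 0.    ] 0.2 [array([ 0.3 ,  0.84,  0.02,  1.29, -0.01,  1.01,  0.7 ]), array([ 0.21,  0.77,  0.03,  1.45, -0.02,  0.91,  0.63])]
jaw x [0.     0.9818 0.1901 0.    ] 0.079 [array([ 0.35,  0.99, -0.11,  1.4 ,  0.14,  0.76,  0.57]), array([ 0.27,  0.94, -0.1 ,  1.56,  0.14,  0.65,  0.49])]
jaw -x [ 0.     -0.1901  0.9818  0.    ] 0.2 [array([-0.11,  1.14,  1.3 ,  1.31, -1.09,  1.44, -1.66]), array([-0.24,  1.1 ,  1.3 ,  1.47, -1.07,  1.37, -1.64])]
jaw -x [ 0.     -0.1901  0.9818  0.    ] 0.079 [array([-0.13,  1.34,  1.3 ,  1.42, -1.29,  1.34, -1.53]), array([-0.24,  1.31,  1.3 ,  1.58, -1.31,  1.3 , -1.49])]
70 [-1.27485458  0.47289304 -0.03373647  1.94553233  0.02312725  0.72447637
 -0.09322817]
20 [-0.35814107  0.47310189 -0.10449129  1.94457835  0.07251551  0.72808397
  0.72356987]
-20 [ 0.34766727  0.47305341 -0.11692626  1.94493342  0.08138054  0.72808339
  1.41167167]
```

```bash
cat >> h.py <<'E'
Y=np.array([-.3733,.9277,0]);Y/=np.linalg.norm(Y);X=np.array([Y[1],-Y[0],0])
Q=np.array([0,.8286,-.5598,0]);Q/=np.linalg.norm(Q)
K0=np.array([.5888,-.2052,0])   # knob start
E
python3 - <<'E'
from h import *
o=manip.get_obs()['orientation']
manip.move_to(np.array([.147,.404,.26]),o)
a=np.radians(10)
manip.move_to(np.array([.43*np.cos(a),.43*np.sin(a),.26]),Q)
p=K0.copy();p[2]=.2
manip.move_to(p,Q)
ob=manip.get_obs();print(ob['time_s'],ob['position'],ob['orientation'],ob['ft_force'],np.round(ob['q'],2))
for n in("side","top"):cv2.imwrite(f"pics/{n}1.png",manip.read_camera(n)[:,:,::-1])
E
```

```text
3.575 [ 0.58916333 -0.20353947  0.20032677] [-4.30110147e-04  8.29127829e-01 -5.59058904e-01  1.85474440e-05] [ 0.14215411  0.22465896 -1.24773267] [ 0.05  0.88  0.55  1.34 -0.48  1.05 -0.52]
```

View pics/side1.png

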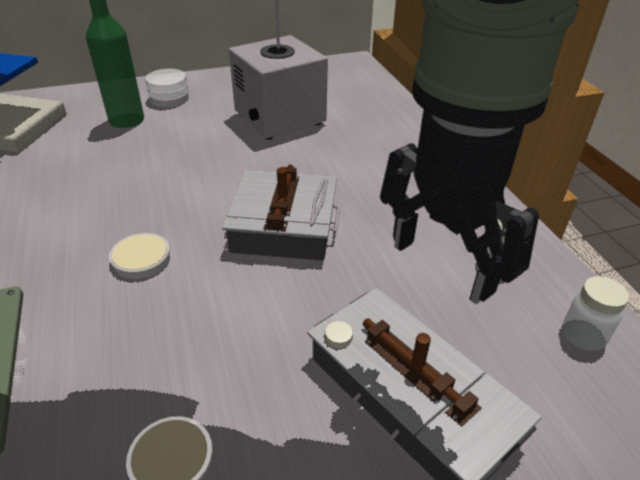

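The gripper hangs above the long case with its jaws lined up along the bolt, and the knob is untouched at (422,339). I'll go down and grip.

```bash
python3 - <<'E'
from h import *
def st(t):
    ob=manip.get_obs();d=ob['position']-K0;print(t,round(ob['time_s'],2),"s",np.round([d@X,d@Y,ob['position'][2]],4),"F",np.round([ob['ft_force']@X,ob['ft_force']@Y,ob['ft_force'][2]],1),"w",round(ob['gripper_width'],4))
p=K0.copy();p[2]=.079
manip.move_straight(p,rate=.12);st("down")
manip.move_gripper(.03,20);st("30mm")
cv2.imwrite("pics/side2.png",manip.read_camera("side")[240:480,260:560,::-1])
manip.move_gripper(0,80);st("grip")
cv2.imwrite("pics/side3.png",cv2.resize(manip.read_camera("side")[240:480,260:560,::-1],None,fx=2,fy=2))
manip.dwell(.2);st("wait")
E
```

```text
down 4.83 s [ 0.0002 -0.0002  0.0797] F [-0.1  0.4  0.5] w 0.0854
30mm 5.41 s [-0.    -0.     0.079] F [-0.7  0.1  0.6] w 0.0296
grip 5.74 s [0.0001 0.0002 0.0792] F [-0.5  3.2  6.2] w 0.014
wait 5.99 s [0.0001 0.0002 0.0792] F [-0.6  2.4  4.7] w 0.014
```

View pics/side3.png

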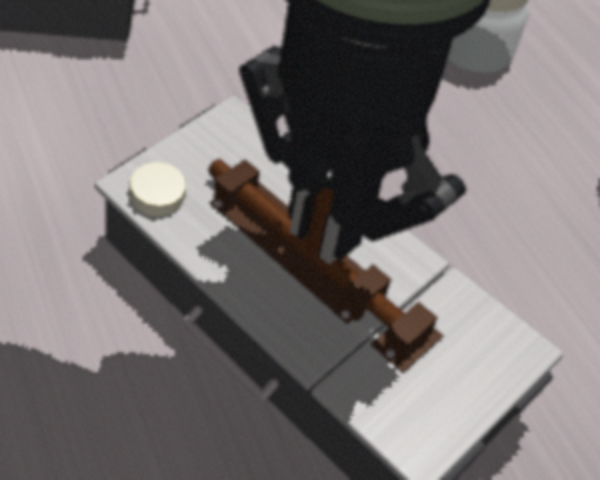

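The knob sits between the pads at about (320,225) in the zoomed crop. Next comes the first stroke, in small force-watched steps.

```bash
cat >> h.py <<'E'
def state():
    ob=manip.get_obs();d=ob['position']-K0
    return ob['time_s'],d@X,d@Y,ob['position'][2],ob['ft_force']@Y,np.linalg.norm(ob['ft_force']),ob['gripper_width']
def stroke(target,sgn,fmax,step=.003,over=.02,rate=.03):
    """step along Y until F opposes by fmax or actual s passes target"""
    s=state()[2]; log=[]
    while True:
        s+=sgn*step
        p=K0+Y*s;p[2]=.079
        manip.move_straight(p,rate=rate)
        a=state();log.append((round(a[2]*1e3,1),round(a[4])))
        if -sgn*a[4]>fmax: r="force";break
        if sgn*(a[2]-target)>=0: r="target";break
    print(r,"t",round(a[0],2),"x",round(a[1]*1e3,1),"z",round(a[3],4),"w",round(a[6],4),log); return r,a
E
python3 - <<'E'
from h import *
r,a=stroke(.016,1,30,step=.002)
E
```

```text
target t 8.24 x -0.0 z 0.0792 w 0.0142 [(np.float64(1.9), -2), (np.float64(4.0), -3), (np.float64(6.1), -2), (np.float64(8.2), -3), (np.float64(10.2), -2), (np.float64(12.2), -3), (np.float64(14.0), -5), (np.float64(15.5), -7), (np.float64(16.1), -17)]
```

```bash
python3 - <<'E'
from h import *
r,a=stroke(.024,1,32,step=.002)
cv2.imwrite("pics/side4.png",cv2.resize(manip.read_camera("side")[240:480,260:560,::-1],None,fx=2,fy=2))
E
```

```text
force t 8.99 x -0.1 z 0.0793 w 0.0137 [(np.float64(16.0), -16), (np.float64(16.4), -26), (np.float64(16.8), -38)]
```

View pics/side4.png

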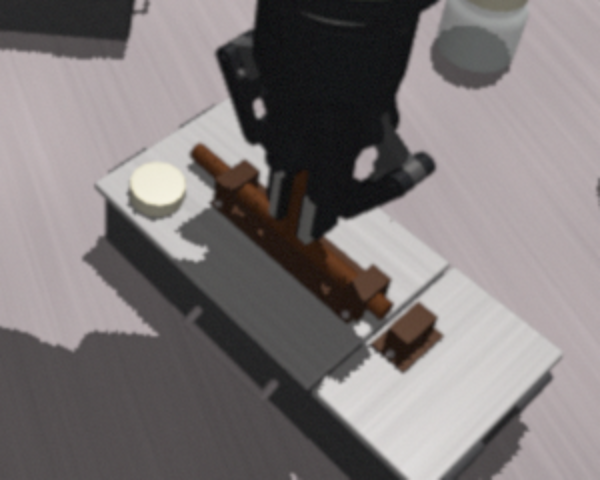

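The bolt followed and jammed at s ≈ 16 mm with 38 N; its tip is now at (380,300), just outside the keeper. Now back home until it meets the stop.

```bash
python3 - <<'E'
from h import *
p=K0-Y*.004;p[2]=.079
manip.move_straight(p,rate=.04);print(np.round(state(),4))
r,a=stroke(-.02,-1,25,step=.002,rate=.03)
E
```

```text
[ 9.8417e+00  1.0000e-04 -3.4000e-03  7.9200e-02  2.3480e+00  9.9996e+00
  1.3900e-02]
force t 11.34 x 0.2 z 0.0789 w 0.0141 [(np.float64(-4.3), 5), (np.float64(-6.3), 5), (np.float64(-8.4), 4), (np.float64(-9.2), 12), (np.float64(-9.3), 24), (np.float64(-9.4), 38)]
```

```bash
python3 - <<'E'
from h import *
def go(s,rate=.05):
    p=K0+Y*s;p[2]=.079;manip.move_straight(p,rate=rate)
go(.012);print(np.round(state(),4))
r,a=stroke(.026,1,30,step=.002)
if r=="force":
    go(-.005);r,a=stroke(-.02,-1,25,step=.003,rate=.03)
E
```

```text
[12.0417  0.      0.0124  0.0791 -0.058   7.4327  0.0139]
force t 13.29 x -0.0 z 0.0793 w 0.014 [(np.float64(14.2), -4), (np.float64(15.9), -5), (np.float64(16.5), -14), (np.float64(16.9), -25), (np.float64(17.3), -36)]
force t 14.74 x 0.1 z 0.079 w 0.0138 [(np.float64(-6.7), 4), (np.float64(-9.2), 8), (np.float64(-9.3), 27)]
```

```bash
python3 - <<'E'
from h import *
def go(s,rate=.05):
    p=K0+Y*s;p[2]=.079;manip.move_straight(p,rate=rate)
go(.013);print(np.round(state(),4))
r,a=stroke(.026,1,30,step=.002)
if r=="force":
    go(-.005);r,a=stroke(-.02,-1,25,step=.003,rate=.03)
E
```

```text
[1.5425e+01 0.0000e+00 1.3400e-02 7.9100e-02 3.9330e-01 8.4629e+00
 1.4000e-02]
force t 16.68 x -0.0 z 0.0794 w 0.0143 [(np.float64(15.2), -4), (np.float64(16.6), -7), (np.float64(17.1), -17), (np.float64(17.5), -28), (np.float64(17.9), -38)]
force t 18.14 x 0.1 z 0.079 w 0.0137 [(np.float64(-6.7), 4), (np.float64(-9.2), 7), (np.float64(-9.3), 27)]
```

```bash
python3 - <<'E'
from h import *
def go(s,rate=.05):
    p=K0+Y*s;p[2]=.079;manip.move_straight(p,rate=rate)
go(.013);print(np.round(state(),4))
r,a=stroke(.026,1,30,step=.002)
if r=="force":
    go(-.005);r,a=stroke(-.02,-1,25,step=.003,rate=.03)
E
```

```text
[1.8825e+01 0.0000e+00 1.3400e-02 7.9100e-02 1.2620e-01 8.8481e+00
 1.4100e-02]
target t 20.57 x -0.0 z 0.0791 w 0.0139 [(np.float64(15.2), -3), (np.float64(17.1), -3), (np.float64(19.0), -4), (np.float64(21.1), -5), (np.float64(23.2), -3), (np.float64(25.3), -3), (np.float64(27.3), -2)]
```

It runs free after three strokes. The stop should be near s = 46.7 mm, so I'll draw it there until the force confirms the stop.

```bash
python3 - <<'E'
from h import *
def go(s,rate=.05):
    p=K0+Y*s;p[2]=.079;manip.move_straight(p,rate=rate)
go(.042);print(np.round(state(),4))
r,a=stroke(.06,1,30,step=.002)
cv2.imwrite("pics/side5.png",cv2.resize(manip.read_camera("side")[200:440,260:560,::-1],None,fx=2,fy=2))
E
```

```text
[ 2.10167e+01 -0.00000e+00  4.28000e-02  7.91000e-02  3.49410e+00
  1.23099e+01  1.42000e-02]
force t 22.27 x -0.1 z 0.0793 w 0.0141 [(np.float64(45.1), -1), (np.float64(46.9), -2), (np.float64(47.0), -14), (np.float64(47.1), -26), (np.float64(47.2), -39)]
```

View pics/side5.png

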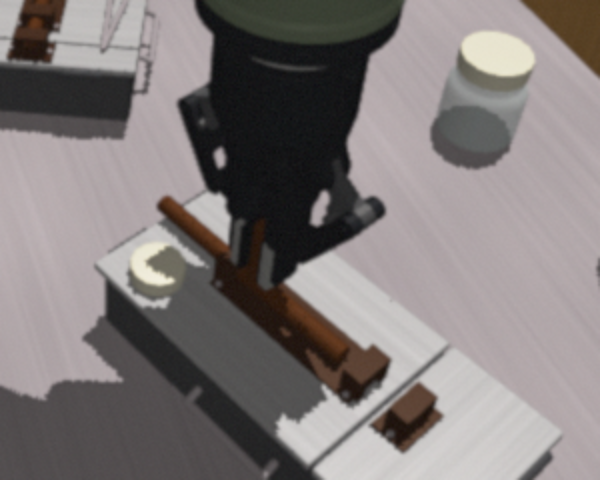

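The stroke totals 56.3 mm and ended hard against the stop. The bolt tip, at (345,355), is behind the guide and clear of the keeper. I'll take off the load, release and rise.

```bash
python3 - <<'E'
from h import *
p=K0+Y*.0474;p[2]=.079;manip.move_straight(p,rate=.05);print(np.round(state(),4))
manip.move_gripper(.05,20);print(np.round(state(),4))
p[2]=.22;manip.move_straight(p,rate=.15)
# back away towards the base so cameras see
manip.move_to(np.array([.42,.08,.28]),Q);manip.dwell(.3);print(np.round(state(),4))
for n in("side","top"):cv2.imwrite(f"pics/{n}6.png",manip.read_camera(n)[:,:,::-1])
t=cv2.imread("pics/top6.png");s=cv2.imread("pics/side6.png")
cv2.imwrite("pics/sz6.png",cv2.resize(s[280:480,300:550],None,fx=3,fy=3,interpolation=cv2.INTER_CUBIC))
E
```

```text
[ 2.2575e+01 -1.0000e-04  4.6700e-02  7.9100e-02 -4.3790e+00  8.2735e+00
  1.3400e-02]
[23.0083 -0.      0.0477  0.0788  0.1011  0.7297  0.0501]
[ 2.55167e+01 -5.01000e-02  3.27100e-01  2.79900e-01  1.14000e-02
  9.75000e-01  5.00000e-02]
```

View pics/sz6.png

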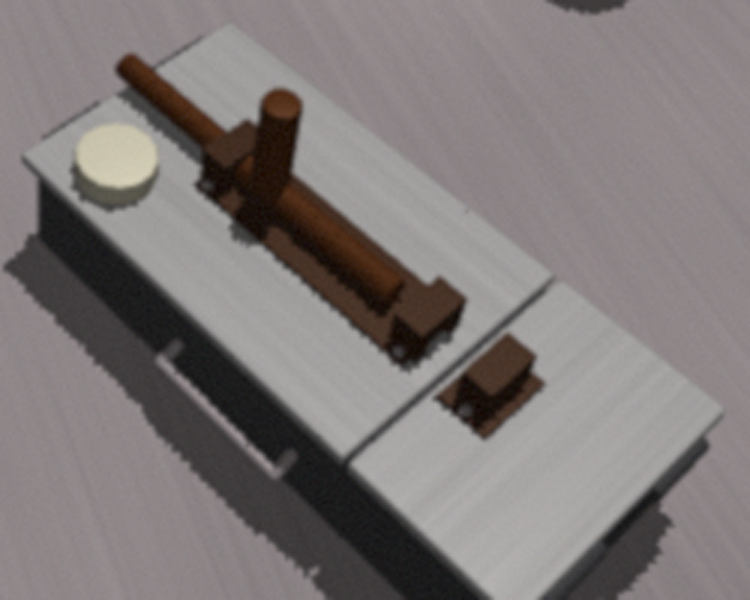

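View pics/top6.png

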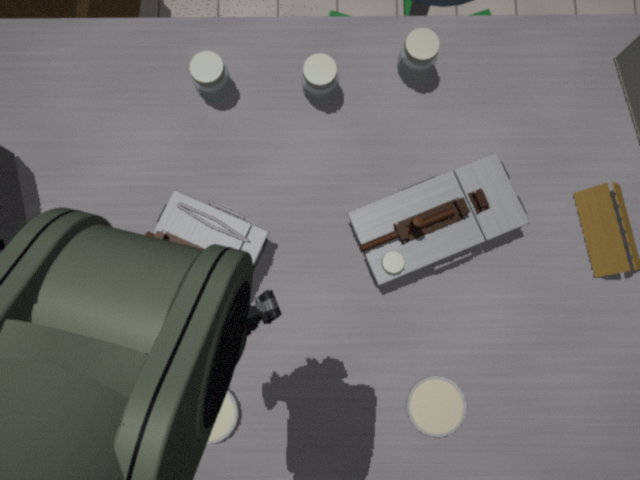

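View pics/side6.png

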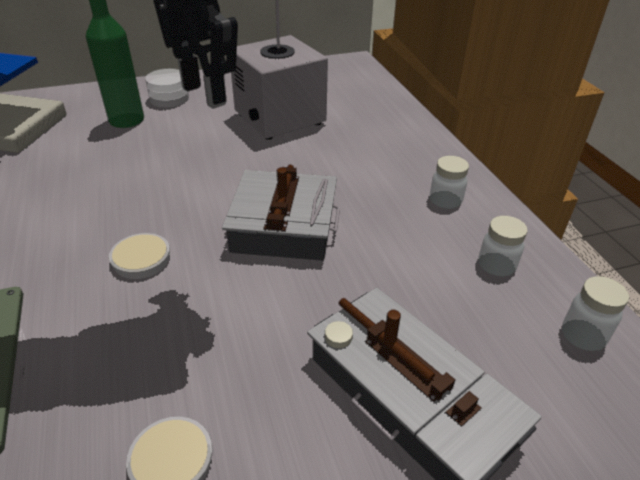

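The bolt is drawn: the knob is at (394,315) in the side view, the rod is out of the keeper, and the cap, forceps and square knob look unchanged. One numeric check of the knob's position before handing in.

```bash
python3 - <<'E'
from h import *
S=lambda U,V:((U+.5)/3-.5+300,(V+.5)/3-.5+280)
a=onz("side",*S(371,176),.114);b=onz("side",*S(281,106),.114);print("knob moved",(b-a)@Y,(b-a)@X)
m=[cv2.imread(f"pics/side{k}.png")[160:260,215:345].astype(int) for k in(0,6)];print("square diff max/mean",abs(m[0]-m[1]).max(),abs(m[0]-m[1]).mean())
print(manip.finish_job())
E
```

```text
knob moved 0.04362414673749334 -0.0008957799021320827
square diff max/mean 16 5.981282051282052
the job is handed in; nothing more can be done
None
```

The long case's bolt is free and fully open, and I let go and handed the job in at about 25.5 s.

I gripped the knob with the jaws along the bolt. Three strokes out jammed at 36–38 N, and each went back to the home stop. On the fourth pull it no longer jammed, and I drew it out to its end stop, which took 39 N.

**Last checks:**
- **Travel:** 56.3 mm from the home stop to the open stop by the gripper's position, against 56 mm expected.
- **Knob position:** after release, the side camera shows the knob moved 43.6 mm from its start, against about 44 mm expected. The gripper's own position suggested about 47 mm; the 3 mm gap is about the error in my first fix of the knob from the cameras.
- **Keeper:** the rod is clear of it in both views.
- **Square case:** its bolt and forceps look unchanged; comparing the before and after side pictures there showed only small differences (largest 16 of 255).
- **Other items:** the white cap is where it was, and the gripper is touching nothing.

No check failed.

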